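Put three mixed-up sample jars back in their colour-coded holders

TASK

The three sample jars have been put back in each other's holders: move them so that each stands upright and fully down in the holder of the colour of its lid, leaving the grey spare holder empty. A holder takes one jar, so use the grey one as the parking place on the way: never stand a jar on the bare bench, drop it or tip it over. Leave the mortar, the timer and the tray where they are.

Things in the scene. Friction and masses are not known exactly. Their poses are not given: they have to be found in the camera images.
- jar_red_center (a point): Closed upright sample jar: white cylinder 52 mm in diameter with a red screw lid (53 mm in diameter, top 18 mm) and a red band near its foot; 76 mm high in all, loose, 0.15 to 0.31 kg. The point is its centre, half-way up, 38 mm above its foot; z is up along the jar.
- jar_blue_center (a point): Closed upright sample jar: white cylinder 52 mm in diameter with a blue screw lid (53 mm in diameter, top 18 mm) and a blue band near its foot; 76 mm high in all, loose, 0.15 to 0.31 kg. The point is its centre, half-way up, 38 mm above its foot; z is up along the jar.
- jar_yellow_center (a point): Closed upright sample jar: white cylinder 52 mm in diameter with a yellow screw lid (53 mm in diameter, top 18 mm) and a yellow band near its foot; 76 mm high in all, loose, 0.15 to 0.31 kg. The point is its centre, half-way up, 38 mm above its foot; z is up along the jar.
- holder_red: Round red holder, the place of the red-lidded jar, but another jar stands in it at the start; fixed to the bench, 96 mm in diameter. It has a round recess 76 mm in diameter, whose flat floor is 8 mm above the bench, within a rim that is 10 mm wide and 14 mm high above the bench. It takes one jar; the centre of a jar seated in it is 46 mm above the bench. Origin: centre of its underside, on the bench.
- holder_blue: Round blue holder, the place of the blue-lidded jar, but another jar stands in it at the start; fixed to the bench, 96 mm in diameter. It has a round recess 76 mm in diameter, whose flat floor is 8 mm above the bench, within a rim that is 10 mm wide and 14 mm high above the bench. It takes one jar; the centre of a jar seated in it is 46 mm above the bench. Origin: centre of its underside, on the bench.
- holder_yellow: Round yellow holder, the place of the yellow-lidded jar, but another jar stands in it at the start; fixed to the bench, 96 mm in diameter. It has a round recess 76 mm in diameter, whose flat floor is 8 mm above the bench, within a rim that is 10 mm wide and 14 mm high above the bench. It takes one jar; the centre of a jar seated in it is 46 mm above the bench. Origin: centre of its underside, on the bench.
- holder_grey: Round grey holder, the spare holder, empty at the start, belonging to no jar; fixed to the bench, 96 mm in diameter. It has a round recess 76 mm in diameter, whose flat floor is 8 mm above the bench, within a rim that is 10 mm wide and 14 mm high above the bench. It takes one jar; the centre of a jar seated in it is 46 mm above the bench. Origin: centre of its underside, on the bench.
- mortar: Bystander, to be left alone: white ceramic mortar bowl, 84 mm across its rim, 45 mm high, loose. Origin: centre of its underside.
- timer: Bystander, to be left alone: black bench timer lying flat, 70 x 70 x 22 mm, loose. Origin: centre of its underside.
- tray: Bystander, to be left alone: empty shallow aluminium tray, 100 x 140 x 20 mm, loose. Origin: centre of its underside.

How it is judged:
At the end, for the whole second after the job is handed in: Each jar is released and at rest, upright (within 0.08 rad), seated on the recess floor of the holder of its own lid colour (centre 42 to 50 mm above the bench, within 15 mm of the holder's centre); the grey holder is thus empty (horizontal distance between jar_red_center and holder_red below 0.015 m and z of jar_red_center in the frame of holder_red between 0.042 and 0.05 m and angle between each of jar_red_center, jar_blue_center, jar_yellow_center's own z axis and vertical below 0.08 rad and linear speed of each of jar_red, jar_blue, jar_yellow below 0.02 m/s and contact force between the fingers and jar_red below 0.05 N and horizontal distance between jar_blue_center and holder_blue below 0.015 m and z of jar_blue_center in the frame of holder_blue between 0.042 and 0.05 m and contact force between the fingers and jar_blue below 0.05 N and horizontal distance between jar_yellow_center and holder_yellow below 0.015 m and z of jar_yellow_center in the frame of holder_yellow between 0.042 and 0.05 m and contact force between the fingers and jar_yellow below 0.05 N); the robot touches nothing.
It fails at once if a jar is stood or laid on the bare bench (its centre below 41.5 mm) (height (world z) of any of jar_red_center, jar_blue_center, jar_yellow_center below 0.0415 m).
It fails at once if a jar is tipped by more than 0.6 rad (angle between any of jar_red_center, jar_blue_center, jar_yellow_center's own z axis and vertical above 0.6 rad).
It fails at once if a jar is dropped or thrown: it moves faster than 0.65 m/s, as after a free fall of about 2 cm, while nothing of the robot touches it ((contact force between each of the arm, the fingers and jar_red below 0.02 N and linear speed of jar_red above 0.65 m/s) or (contact force between each of the arm, the fingers and jar_blue below 0.02 N and linear speed of jar_blue above 0.65 m/s) or (contact force between each of the arm, the fingers and jar_yellow below 0.02 N and linear speed of jar_yellow above 0.65 m/s)).
It fails at once if the mortar, the timer or the tray is moved by more than 30 mm (distance of any of mortar, timer, tray from where it was at the start of the episode above 0.03 m).
It also fails if it takes over 109 s, if anything falls off the work surface, if the arm or the gripper's body presses on something with over 40 N, if the wrist force passes 120 N, or if a joint passes its speed limit or range.

ROBOT

A 7-joint arm with a two-finger parallel gripper is mounted at the origin on the work surface. World frame = base frame: x ahead of the robot, y to its left, z up, the work surface at z = 0. Lengths are in m, angles in rad, forces in N, time in s.
With the tool pointing down it reaches from about 0.425 to 0.875 m from the base axis. Payload 4.7 kg.
Tool frame: the origin (TCP) lies midway between the tips of the shut fingers; the grasp point (between the pads) lies 19 mm behind it (ctrl.grip_point_offset is the distance from the TCP to the grasp point, in m); z points along the fingers, y is the line along which they close (so a half turn about z gives the same grasp; the last joint's range is limited). The gripper opens to 87 mm and grips with 3 to 60 N. Pads are 19 mm wide; open, the fingers measure 117 mm over their backs; the gripper's body (75 mm by 190 mm) begins 51 mm behind the grasp point.
Start: joints at [-1.119, 0.321, -0.07, 1.45, 0.023, 1.371, -0.057], TCP at [0.276, 0.589, 0.223] pointing down, gripper open.
Joint ranges: [-2.86, 2.86], [-0.3, 2.09], [-1.38, 1.24], [0.06, 2.45], [-1.56, 4.7], [0.09, 2.05], [-2.69, 2.69]. Speed limits (rad/s): [2.57, 2.57, 3.14, 3.14, 3.14, 3.14, 3.14].

INTERFACE

Orientations are given as a rotation vector (axis times angle).
In Python, from bench import ctrl gives the robot as it stands.
- The arm moves only by the tool move_arm, never from a script. Its argument "increments" is text: rows parted by semicolons, each of 7 numbers parted by spaces: the shift along the world's x, y, z in mm, then the turn, a rotation vector about the world's x, y, z in degrees, then the closure in counts, from 0 (fully open) to 255 (shut). A call has exactly 8 rows; each row shifts and turns the commanded pose from where the row before left it; what a row does not reach is not made up. A row lasts 1/12 s, in which the tool goes at most 41.7 mm and 7.16 degrees, less where a joint would pass 70% of its speed; a pose out of reach is approached as far as the arm can. A call with a gripper value outside its range is refused whole. The fingers move at their own pace and stop on an object; "grip_force" is the grip in N (left out, the last holds). Time passes only in rows, so rows that do not move let the fingers close, or fill a call up. It gives the time, the measured TCP pose, the force, the opening and the grip force at its end, in the units of the state.
- ctrl.get_state(): the state, without advancing time (a new reading comes with each control period).
- ctrl.get_image(name): name is "side" or "top"; returns a dict with "frame" (480x640x3 uint8, red, green, blue), "depth" (480x640 float32, m along the optical axis (not along the pixel's ray), 0 where there is no reading), "fx", "fy", "cx", "cy" (pixels), "k1" (the pictures are not rectified: a ray, as slopes to the right and down, at radius r is drawn at 1 + k1 r^2 times it, then the intrinsics apply), "position" and "orientation" of the camera in the world. Camera axes: x right, y down, z forward; pixel columns grow to the right and rows downward; lengths in m; the calibration is good to about 2 mm. A picture is of the moment at which its call begins.
- ctrl.close_job(): hands the job in; it is judged then, once.
Trained networks look in a picture, given as the dict that the camera call returned (one of the last four; its "shot" number tells which), for a name from the list of things; names that differ only in an ending like _2 or _b are one class to them, and where a whole thing is asked for, a point or a joint stands for the part that bears it (a point fixed in the world has none). Each returns a list of dicts, best first, with "score" (0 to 1); they miss things now and then, are a little off and sometimes report something else, mostly with a low value. They report only what shows in the picture. A call takes as long as a camera call.
- ctrl.find_in(target, picture): "centre" ([x, y, z] in m, in world coordinates, good to about 4 mm: the middle of the surface that is visible of it).
- ctrl.silhouettes(target, picture): "region" (480x640 bool, what is visible of it).
The state is a dict: "time": time; "joint_positions": joint angles; "qd": joint speeds; "joint_torque": joint torques, N m; "position": TCP position; "tool_rot": TCP orientation; "ft_force": force on the tool from outside, world axes, zero at the start; "torque": the same for the moment, N m; "grip_width": opening from 0.0 (shut) to 1.0 (fully open); "grip_force": force on a finger pad.
Only numpy, scipy, OpenCV 4.12 (cv2) and the standard library are available. Lean on these libraries where they do the work, as an engineer would, in place of code of your own. Each camera call takes 0.05 s, during which the arm holds its last target. There are 200 camera calls.

## Working session

There is one attempt and no reset: what is moved stays moved. The work goes in short steps, Python scripts to look and compute and a tool call to move; the robot and the scene stay as the last step left them, time stands still between calls to the robot, and variables do not carry over. Pictures are saved under pics/ and viewed, at most 14 in all, crops included, and the job is handed in when it is done.

Besides the shell and the picture viewer there is one more tool, called in YAML: its name, and indented under it one key for each argument. move_arm: Moves the arm, as the interface text tells. Its arguments: {"type":"object","properties":{"increments":{"type":"string"},"grip_force":{"type":"number"}},"required":["increments"]}

```bash
mkdir -p pics
python3 - <<'E'
from bench import ctrl
import cv2,numpy as np
s=ctrl.get_state();print(s['time'],s['position'],s['tool_rot'],s['grip_width'])
ims={n:ctrl.get_image(n) for n in('top','side')}
for n,im in ims.items():
    cv2.imwrite(f'pics/{n}0.png',im['frame'][:,:,::-1])
    print(n,im['position'])
    for t in ['jar_red_center','jar_blue_center','jar_yellow_center','holder_red','holder_blue','holder_yellow','holder_grey','mortar','timer','tray']:
        print(t,[(np.round(d['centre'],3),round(d['score'],2)) for d in ctrl.find_in(t,im)[:2]])
E
```

```text
0.0 [0.27537314 0.58816993 0.22143103] [-6.82125014e-01 -3.06631284e+00  3.04018169e-03] 1.0002620091831669
top [0.37050137 0.01690217 1.0535857 ]
jar_red_center [(array([ 0.475, -0.254,  0.081]), 0.78)]
jar_blue_center [(array([0.45 , 0.218, 0.09 ]), 0.9)]
jar_yellow_center [(array([0.45 , 0.015, 0.086]), 0.94)]
holder_red [(array([0.449, 0.028, 0.015]), 0.77)]
holder_blue [(array([ 0.472, -0.242,  0.015]), 0.94), (array([0.451, 0.219, 0.089]), 0.45)]
holder_yellow [(array([0.449, 0.224, 0.016]), 0.82)]
holder_grey [(array([ 0.642, -0.129,  0.006]), 0.76), (array([0.653, 0.341, 0.002]), 0.22)]
mortar [(array([0.661, 0.117, 0.023]), 0.86)]
timer [(array([ 0.655, -0.337,  0.024]), 0.67), (array([0.448, 0.031, 0.014]), 0.55)]
tray [(array([0.651, 0.34 , 0.006]), 0.69)]
side [ 0.17278632 -0.58050421  0.78780475]
jar_red_center [(array([ 0.467, -0.273,  0.081]), 0.77), (array([0.448, 0.   , 0.073]), 0.22)]
jar_blue_center [(array([0.448, 0.201, 0.067]), 0.58)]
jar_yellow_center [(array([ 0.445, -0.   ,  0.073]), 0.9)]
holder_red [(array([0.438, 0.003, 0.013]), 0.93), (array([ 0.47 , -0.269,  0.083]), 0.51)]
holder_blue [(array([ 0.464, -0.276,  0.011]), 0.64)]
holder_yellow [(array([0.44 , 0.208, 0.015]), 0.72)]
holder_grey [(array([ 0.64 , -0.127,  0.01 ]), 0.67), (array([0.437, 0.005, 0.013]), 0.35)]
mortar [(array([0.66 , 0.124, 0.032]), 0.59), (array([0.656, 0.339, 0.004]), 0.51)]
timer [(array([ 0.646, -0.34 ,  0.021]), 0.78)]
tray [(array([0.653, 0.34 , 0.003]), 0.94)]
```

View pics/top0.png

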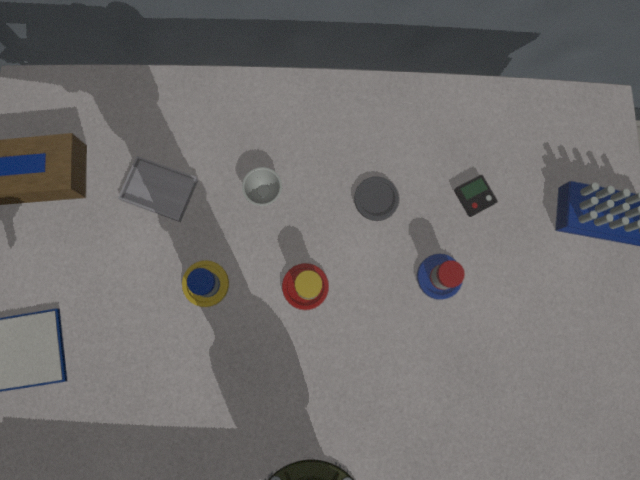

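```bash
cat > h.py <<'E'
from bench import ctrl
import cv2,numpy as np
from scipy.optimize import minimize
from scipy.spatial.transform import Rotation as R
def cloud(im):
    d=im['depth'];K=np.array([[im['fx'],0,im['cx']],[0,im['fy'],im['cy']],[0,0,1.]])
    v,u=np.mgrid[:480,:640]
    p=cv2.undistortPoints(np.stack([u,v],-1).reshape(-1,1,2).astype(float),K,np.array([im['k1'],0,0,0.])).reshape(480,640,2)
    P=np.concatenate([p,np.ones((480,640,1))],-1)*d[...,None]
    o=np.array(im['orientation'])
    r=R.from_matrix(o) if o.shape==(3,3) else R.from_rotvec(o) if o.size==3 else R.from_quat(o)
    W=r.apply(P.reshape(-1,3)).reshape(480,640,3)+im['position'];W[d==0]=np.nan
    return W
def pts(W,c,rad,z0,z1):
    m=(np.hypot(W[...,0]-c[0],W[...,1]-c[1])<rad)&(W[...,2]>z0)&(W[...,2]<z1);return W[m]
def fit(P,r0,r1,c):
    # centre for which the points lie best in the ring r0..r1
    def f(x):
        q=np.hypot(P[:,0]-x[0],P[:,1]-x[1])
        e=np.maximum(q-r1,0)+np.maximum(r0-q,0);return np.minimum(e,.01).mean()*1e3
    return min((minimize(f,np.array(c[:2])+[a,b],method='Nelder-Mead',options=dict(xatol=1e-4)) for a in(-.01,0,.01) for b in(-.01,0,.01)),key=lambda s:s.fun)
E
python3 - <<'E'
from h import *
for n in('top','side'):
    im=ctrl.get_image(n);W=cloud(im);print(n,im['orientation'])
    for k,c in dict(jr=(.47,-.262),jb=(.45,.21),jy=(.448,.007)).items():
        P=pts(W,c,.045,.076,.095);s=fit(P,0,.0255,c);print(k,len(P),np.median(P,0).round(4),s.x.round(4),round(s.fun,3))
    for k,c in dict(hb=(.47,-.262),hy=(.45,.21),hr=(.448,.007),hg=(.642,-.128)).items():
        P=pts(W,c,.065,.0115,.019);s=fit(P,.038,.048,c);print(k,len(P),np.median(P,0).round(4),s.x.round(4),round(s.fun,3))
E
```

```text
top [-2.15880532  2.11323722 -0.2295621 ]
jr 575 [ 0.477  -0.2613  0.0836] [ 0.4768 -0.2616] 0.045
jb 574 [0.4514 0.2204 0.0839] [0.4518 0.221 ] 0.016
jy 595 [0.4512 0.0149 0.0838] [0.4515 0.0149] 0.024
hb 459 [ 0.4649 -0.2466  0.014 ] [ 0.479  -0.2585] 0.395
hy 585 [0.4525 0.2253 0.0142] [0.4538 0.2265] 0.253
hr 552 [0.4516 0.0219 0.0138] [0.4523 0.0208] 0.152
hg 542 [ 0.6433 -0.127   0.0138] [ 0.6424 -0.1268] 0.397
side [-2.29621861  0.68701961 -0.2731081 ]
jr 704 [ 0.4772 -0.2653  0.0837] [ 0.4782 -0.2636] 0.028
jb 338 [0.452  0.2159 0.0838] [0.4531 0.2195] 0.08
jy 467 [0.453  0.0107 0.0838] [0.4537 0.0129] 0.087
hb 622 [ 0.4641 -0.2782  0.0142] [ 0.482  -0.2584] 0.801
hy 315 [0.4432 0.2031 0.0141] [0.4564 0.2273] 1.18
hr 416 [ 4.396e-01 -4.000e-04  1.380e-02] [0.4555 0.0211] 0.8
hg 496 [ 0.6431 -0.1286  0.0138] [ 0.6445 -0.1271] 0.17
```

move_arm:
  increments: "15 -31 0 0 0 0 0;15 -31 0 0 0 0 0;15 -31 0 0 0 0 0;15 -31 0 0 0 0 0;15 -31 0 0 0 0 0;15 -31 0 0 0 0 0;15 -31 0 0 0 0 0;15 -31 0 0 0 0 0"
  grip_force: 30

```text
time: 1.87
position: [0.3961, 0.3391, 0.2229]
tool_rot: [0.682, 3.066, 0.001]
ft_force: [0.2, 0.5, -0.5]
grip_width: 1.001
grip_force: 0.0
```

move_arm:
  increments: "9 -20 -15 0 0 0 0;9 -20 -15 0 0 0 0;9 -20 -15 0 0 0 0;9 -20 -15 0 0 0 0;9 -20 -15 0 0 0 0;12 -20 -16 0 0 0 0;0 0 0 0 0 0 0;0 0 0 0 0 0 0"

```text
time: 2.53
position: [0.4526, 0.2192, 0.1309]
tool_rot: [-0.687, -3.064, 0.002]
ft_force: [-0.4, -0.6, 1.3]
grip_width: 1.002
grip_force: 0.0
```

move_arm:
  increments: "0 1 -16 0 0 0 0;0 0 -16 0 0 0 0;0 0 -16 0 0 0 0;0 0 -16 0 0 0 0;0 0 -16 0 0 0 0;0 0 -15 0 0 0 0;0 0 0 0 0 0 0;0 0 0 0 0 0 0"

```text
time: 3.2
position: [0.4521, 0.2228, 0.0368]
tool_rot: [-0.68, -3.067, -0.0]
ft_force: [-0.5, -0.0, 0.0]
grip_width: 1.003
grip_force: 0.0
```

move_arm:
  increments: "0 0 0 0 0 0 90;0 0 0 0 0 0 120;0 0 0 0 0 0 150;0 0 0 0 0 0 200;0 0 0 0 0 0 200;0 0 0 0 0 0 200;0 0 0 0 0 0 200;0 0 0 0 0 0 200"

```text
time: 3.87
position: [0.4528, 0.2218, 0.0368]
tool_rot: [0.682, 3.066, 0.001]
ft_force: [0.4, -0.1, 1.3]
grip_width: 0.603
grip_force: 30.0
```

move_arm:
  increments: "0 0 8 0 0 0 200;0 0 14 0 0 0 200;0 0 16 0 0 0 200;0 0 16 0 0 0 200;0 0 16 0 0 0 200;0 0 16 0 0 0 200;0 0 14 0 0 0 200;0 0 5 0 0 0 200"

```text
time: 4.53
position: [0.4534, 0.222, 0.1437]
tool_rot: [0.682, 3.065, 0.003]
ft_force: [-0.5, -0.3, -2.4]
grip_width: 0.6
grip_force: 30.0
```

move_arm:
  increments: "8 -15 0 0 0 0 200;12 -22 0 0 0 0 200;14 -25 0 0 0 0 200;14 -25 0 0 0 0 200;14 -25 0 0 0 0 200;14 -25 0 0 0 0 200;14 -25 0 0 0 0 200;14 -25 0 0 0 0 200"

```text
time: 5.2
position: [0.5564, 0.0333, 0.1408]
tool_rot: [-0.682, -3.065, 0.001]
ft_force: [1.3, 1.1, -2.1]
grip_width: 0.6
grip_force: 30.0
```

move_arm:
  increments: "14 -25 0 0 0 0 200;14 -25 0 0 0 0 200;14 -25 0 0 0 0 200;14 -25 0 0 0 0 200;14 -25 0 0 0 0 200;9 -22 0 0 0 0 200;6 -11 0 0 0 0 200;0 0 0 0 0 0 200"

```text
time: 5.87
position: [0.6413, -0.1274, 0.1407]
tool_rot: [-0.69, -3.064, 0.004]
ft_force: [-0.6, -0.6, -1.7]
grip_width: 0.6
grip_force: 30.0
```

move_arm:
  increments: "2 0 -18 0 0 0 200;0 0 -20 0 0 0 200;0 0 -20 0 0 0 200;0 0 -16 0 0 0 200;0 0 -12 0 0 0 200;0 0 -6 0 0 0 200;0 0 -4 0 0 0 200;0 0 -2 0 0 0 200"

```text
time: 6.53
position: [0.6437, -0.1226, 0.0435]
tool_rot: [-0.681, -3.067, -0.001]
ft_force: [0.4, 0.6, -2.4]
grip_width: 0.6
grip_force: 30.0
```

move_arm:
  increments: "0 -2 -2 0 0 0 200;0 0 -1 0 0 0 200;0 0 -1 0 0 0 200;0 0 -1 0 0 0 200;0 0 0 0 0 0 200;0 0 0 0 0 0 200;0 0 0 0 0 0 200;0 0 0 0 0 0 200"

```text
time: 7.2
position: [0.6437, -0.1253, 0.0387]
tool_rot: [0.682, 3.066, 0.0]
ft_force: [-0.1, 0.3, -2.9]
grip_width: 0.599
grip_force: 30.0
```

move_arm:
  increments: "0 0 -1 0 0 0 200;0 0 -1 0 0 0 200;0 0 0 0 0 0 200;0 0 0 0 0 0 200;0 0 0 0 0 0 200;0 0 0 0 0 0 200;0 0 0 0 0 0 200;0 0 0 0 0 0 200"

```text
time: 7.87
position: [0.6438, -0.1253, 0.0369]
tool_rot: [0.682, 3.066, 0.0]
ft_force: [-0.0, 0.2, 1.8]
grip_width: 0.595
grip_force: 30.0
```

move_arm:
  increments: "0 0 0 0 0 0 160;0 0 0 0 0 0 120;0 0 0 0 0 0 80;0 0 0 0 0 0 40;0 0 0 0 0 0 0;0 0 0 0 0 0 0;0 0 0 0 0 0 0;0 0 0 0 0 0 0"

```text
time: 8.53
position: [0.6436, -0.1253, 0.0365]
tool_rot: [0.682, 3.067, 0.0]
ft_force: [-0.1, -1.0, -0.9]
grip_width: 0.952
grip_force: 0.0
```

move_arm:
  increments: "0 0 8 0 0 0 0;0 0 14 0 0 0 0;0 0 18 0 0 0 0;0 0 18 0 0 0 0;0 0 18 0 0 0 0;0 0 14 0 0 0 0;-8 6 4 0 0 0 0;-15 11 0 0 0 0 0"

```text
time: 9.2
position: [0.6219, -0.1097, 0.1328]
tool_rot: [0.684, 3.062, -0.001]
ft_force: [-0.4, 0.4, -0.2]
grip_width: 1.0
grip_force: 0.0
```

move_arm:
  increments: "-24 18 0 0 0 0 0;-26 19 0 0 0 0 0;-26 19 0 0 0 0 0;-26 19 0 0 0 0 0;-26 19 0 0 0 0 0;-24 17 0 0 0 0 0;-16 11 0 0 0 0 0;0 0 0 0 0 0 0"

```text
time: 9.87
position: [0.4485, 0.0168, 0.13]
tool_rot: [-0.674, -3.065, -0.002]
ft_force: [-0.4, 0.0, -0.2]
grip_width: 0.999
grip_force: 0.0
```

Run:
```python
from h import *
print(ctrl.get_state()['position'])
im=ctrl.get_image('side');W=cloud(im);cv2.imwrite('pics/side1.png',im['frame'][:,:,::-1])
c=(.643,-.127);P=pts(W,c,.045,.076,.095);s=fit(P,0,.0255,c);print(len(P),np.median(P,0).round(4),s.x.round(4),s.fun)
im=ctrl.get_image('top');W=cloud(im)
c=(.453,.224);P=pts(W,c,.065,.0115,.019);s=fit(P,.038,.048,c);print(len(P),np.median(P,0),s.x.round(4),s.fun)
```

```text
[0.44850511 0.01676492 0.13002636]
474 [ 0.6428 -0.1294  0.0838] [ 0.6442 -0.1277] 0.05844827881138348
608 [0.45094817 0.22616205 0.0138262 ] [0.4537 0.2261] 0.5896616270960816
```

move_arm:
  increments: "0 0 -14 0 0 0 0;0 0 -18 0 0 0 0;0 0 -18 0 0 0 0;0 0 -18 0 0 0 0;0 0 -16 0 0 0 0;0 0 -10 0 0 0 0;0 0 0 0 0 0 0;0 0 0 0 0 0 0"

```text
time: 10.63
position: [0.4527, 0.0131, 0.0364]
tool_rot: [-0.683, -3.066, 0.001]
ft_force: [0.9, -0.2, 0.3]
grip_width: 0.998
grip_force: 0.0
```

move_arm:
  increments: "0 0 0 0 0 0 90;0 0 0 0 0 0 120;0 0 0 0 0 0 150;0 0 0 0 0 0 200;0 0 0 0 0 0 200;0 0 0 0 0 0 200;0 0 0 0 0 0 200;0 0 0 0 0 0 200"

```text
time: 11.3
position: [0.453, 0.014, 0.0369]
tool_rot: [0.682, 3.066, 0.001]
ft_force: [0.1, 1.1, 0.3]
grip_width: 0.601
grip_force: 30.0
```

move_arm:
  increments: "0 0 6 0 0 0 200;0 0 10 0 0 0 200;0 0 12 0 0 0 200;0 0 12 0 0 0 200;0 0 10 0 0 0 200;0 8 0 0 0 0 200;0 16 0 0 0 0 200;0 24 0 0 0 0 200"

```text
time: 11.97
position: [0.4525, 0.0609, 0.0867]
tool_rot: [0.688, 3.065, -0.0]
ft_force: [-0.2, 0.9, -2.7]
grip_width: 0.6
grip_force: 30.0
```

move_arm:
  increments: "0 28 0 0 0 0 200;0 28 0 0 0 0 200;0 28 0 0 0 0 200;1 28 0 0 0 0 200;0 24 0 0 0 0 200;0 18 0 0 0 0 200;0 10 0 0 0 0 200;0 0 0 0 0 0 200"

```text
time: 12.63
position: [0.4526, 0.2285, 0.0862]
tool_rot: [-0.676, -3.067, -0.001]
ft_force: [0.2, 0.3, -2.3]
grip_width: 0.599
grip_force: 30.0
```

move_arm:
  increments: "0 0 -8 0 0 0 200;0 0 -12 0 0 0 200;0 0 -12 0 0 0 200;0 0 -8 0 0 0 200;0 0 -4 0 0 0 200;0 0 -2 0 0 0 200;0 0 -2 0 0 0 200;0 0 0 0 0 0 200"

```text
time: 13.3
position: [0.4538, 0.2254, 0.0386]
tool_rot: [0.683, 3.066, 0.0]
ft_force: [0.2, -0.2, -3.0]
grip_width: 0.597
grip_force: 30.0
```

move_arm:
  increments: "0 0 -1 0 0 0 200;0 0 -1 0 0 0 200;0 0 0 0 0 0 200;0 0 0 0 0 0 200;0 0 0 0 0 0 200;0 0 0 0 0 0 200;0 0 0 0 0 0 200;0 0 0 0 0 0 200"

```text
time: 13.97
position: [0.4538, 0.2259, 0.0368]
tool_rot: [0.682, 3.066, 0.001]
ft_force: [0.8, 0.4, 0.6]
grip_width: 0.602
grip_force: 30.0
```

move_arm:
  increments: "0 0 0 0 0 0 160;0 0 0 0 0 0 120;0 0 0 0 0 0 80;0 0 0 0 0 0 40;0 0 0 0 0 0 0;0 0 0 0 0 0 0;0 0 0 0 0 0 0;0 0 0 0 0 0 0"

```text
time: 14.63
position: [0.4535, 0.2257, 0.0365]
tool_rot: [-0.682, -3.067, 0.0]
ft_force: [-0.9, -0.7, 1.0]
grip_width: 0.953
grip_force: 0.0
```

move_arm:
  increments: "0 0 8 0 0 0 0;0 0 14 0 0 0 0;0 0 18 0 0 0 0;0 0 18 0 0 0 0;0 0 18 0 0 0 0;0 0 14 0 0 0 0;0 -10 4 0 0 0 0;0 -18 0 0 0 0 0"

```text
time: 15.3
position: [0.4543, 0.1993, 0.1323]
tool_rot: [0.676, 3.066, 0.005]
ft_force: [-0.4, -0.3, -0.6]
grip_width: 1.001
grip_force: 0.0
```

move_arm:
  increments: "3 -30 0 0 0 0 0;3 -32 0 0 0 0 0;3 -32 0 0 0 0 0;3 -32 0 0 0 0 0;3 -32 0 0 0 0 0;3 -32 0 0 0 0 0;3 -32 0 0 0 0 0;2 -32 0 0 0 0 0"

```text
time: 15.97
position: [0.4759, -0.0586, 0.1304]
tool_rot: [-0.683, -3.066, -0.0]
ft_force: [0.9, -0.8, -0.3]
grip_width: 1.0
grip_force: 0.0
```

move_arm:
  increments: "0 -32 0 0 0 0 0;0 -32 0 0 0 0 0;0 -32 0 0 0 0 0;0 -32 0 0 0 0 0;0 -32 0 0 0 0 0;0 -28 0 0 0 0 0;0 -18 0 0 0 0 0;0 0 0 0 0 0 0"

```text
time: 16.63
position: [0.4743, -0.268, 0.1306]
tool_rot: [-0.693, -3.064, 0.005]
ft_force: [-0.2, -0.0, -0.7]
grip_width: 1.0
grip_force: 0.0
```

Run:
```python
from h import *
print(ctrl.get_state()['position'])
im=ctrl.get_image('top');W=cloud(im);cv2.imwrite('pics/top2.png',im['frame'][:,:,::-1])
c=(.453,.225);P=pts(W,c,.045,.076,.095);s=fit(P,0,.0255,c);print(len(P),np.median(P,0).round(4),s.x.round(4),s.fun)
c=(.453,.021);P=pts(W,c,.065,.0115,.019);s=fit(P,.038,.048,c);print(len(P),np.median(P,0),s.x.round(4),s.fun)
```

```text
[ 0.47434262 -0.26799795  0.13059663]
577 [0.452  0.2255 0.0838] [0.4524 0.2257] 0.03098063092453033
595 [0.45152638 0.02188218 0.01370874] [0.4523 0.0206] 0.3511635154603591
```

move_arm:
  increments: "0 0 -14 0 0 0 0;0 0 -18 0 0 0 0;0 0 -18 0 0 0 0;0 0 -18 0 0 0 0;0 0 -16 0 0 0 0;0 0 -10 0 0 0 0;0 0 0 0 0 0 0;0 0 0 0 0 0 0"

```text
time: 17.35
position: [0.4763, -0.2615, 0.0364]
tool_rot: [-0.681, -3.066, -0.001]
ft_force: [-0.0, 0.4, 0.0]
grip_width: 1.0
grip_force: 0.0
```

move_arm:
  increments: "0 0 0 0 0 0 90;0 0 0 0 0 0 120;0 0 0 0 0 0 150;0 0 0 0 0 0 200;0 0 0 0 0 0 200;0 0 0 0 0 0 200;0 0 0 0 0 0 200;0 0 0 0 0 0 200"

```text
time: 18.02
position: [0.4768, -0.2621, 0.0367]
tool_rot: [0.682, 3.066, 0.001]
ft_force: [0.2, 1.8, 0.9]
grip_width: 0.598
grip_force: 30.0
```

move_arm:
  increments: "0 0 6 0 0 0 200;0 0 10 0 0 0 200;0 0 12 0 0 0 200;0 0 12 0 0 0 200;0 0 10 0 0 0 200;0 8 0 0 0 0 200;-1 16 0 0 0 0 200;-2 24 0 0 0 0 200"

```text
time: 18.68
position: [0.4735, -0.2154, 0.0872]
tool_rot: [0.687, 3.064, -0.002]
ft_force: [-0.1, -0.1, -2.8]
grip_width: 0.599
grip_force: 30.0
```

move_arm:
  increments: "-3 30 0 0 0 0 200;-3 32 0 0 0 0 200;-3 32 0 0 0 0 200;-3 32 0 0 0 0 200;-3 32 0 0 0 0 200;-3 32 0 0 0 0 200;-2 27 0 0 0 0 200;-1 18 0 0 0 0 200"

```text
time: 19.35
position: [0.4516, 0.0245, 0.0867]
tool_rot: [-0.677, -3.067, -0.002]
ft_force: [0.1, -0.5, -3.2]
grip_width: 0.598
grip_force: 30.0
```

move_arm:
  increments: "0 0 0 0 0 0 200;0 0 -10 0 0 0 200;0 0 -14 0 0 0 200;0 0 -12 0 0 0 200;0 0 -6 0 0 0 200;0 0 -4 0 0 0 200;0 0 -2 0 0 0 200;0 0 0 0 0 0 200"

```text
time: 20.02
position: [0.4525, 0.0202, 0.0383]
tool_rot: [-0.683, -3.066, 0.001]
ft_force: [-0.2, -0.4, -2.4]
grip_width: 0.597
grip_force: 30.0
```

move_arm:
  increments: "0 0 -1 0 0 0 200;0 0 -1 0 0 0 200;0 0 0 0 0 0 200;0 0 0 0 0 0 200;0 0 0 0 0 0 200;0 0 0 0 0 0 200;0 0 0 0 0 0 200;0 0 0 0 0 0 200"

```text
time: 20.68
position: [0.4527, 0.0208, 0.0368]
tool_rot: [0.682, 3.066, 0.0]
ft_force: [-0.3, 0.2, -2.3]
grip_width: 0.602
grip_force: 30.0
```

move_arm:
  increments: "0 0 -1 0 0 0 200;0 0 0 0 0 0 200;0 0 0 0 0 0 200;0 0 0 0 0 0 200;0 0 0 0 0 0 200;0 0 0 0 0 0 200;0 0 0 0 0 0 200;0 0 0 0 0 0 200"

```text
time: 21.35
position: [0.4531, 0.0207, 0.0367]
tool_rot: [0.682, 3.066, 0.001]
ft_force: [-2.4, 0.9, 6.7]
grip_width: 0.601
grip_force: 30.0
```

move_arm:
  increments: "0 0 0 0 0 0 160;0 0 0 0 0 0 120;0 0 0 0 0 0 80;0 0 0 0 0 0 40;0 0 0 0 0 0 0;0 0 0 0 0 0 0;0 0 0 0 0 0 0;0 0 0 0 0 0 0"

```text
time: 22.02
position: [0.4526, 0.0207, 0.0355]
tool_rot: [-0.682, -3.067, 0.0]
ft_force: [0.2, 0.2, -0.1]
grip_width: 0.954
grip_force: 0.0
```

move_arm:
  increments: "0 0 8 0 0 0 0;0 0 14 0 0 0 0;0 0 18 0 0 0 0;0 0 18 0 0 0 0;0 0 18 0 0 0 0;0 0 14 0 0 0 0;9 -6 4 0 0 0 0;15 -12 0 0 0 0 0"

```text
time: 22.68
position: [0.4775, 0.0039, 0.1313]
tool_rot: [0.677, 3.065, 0.004]
ft_force: [1.3, 0.7, -0.7]
grip_width: 0.998
grip_force: 0.0
```

move_arm:
  increments: "24 -19 0 0 0 0 0;26 -20 0 0 0 0 0;26 -20 0 0 0 0 0;26 -20 0 0 0 0 0;26 -20 0 0 0 0 0;23 -18 0 0 0 0 0;16 -13 0 0 0 0 0;0 0 0 0 0 0 0"

```text
time: 23.35
position: [0.6458, -0.1322, 0.1286]
tool_rot: [0.687, 3.064, -0.007]
ft_force: [-0.0, -0.3, 0.3]
grip_width: 1.001
grip_force: 0.0
```

move_arm:
  increments: "0 0 -14 0 0 0 0;0 0 -18 0 0 0 0;0 0 -18 0 0 0 0;0 0 -18 0 0 0 0;0 0 -16 0 0 0 0;0 0 -9 0 0 0 0;0 0 0 0 0 0 0;0 0 0 0 0 0 0"

```text
time: 24.02
position: [0.6429, -0.1267, 0.036]
tool_rot: [-0.681, -3.066, -0.0]
ft_force: [-0.5, 0.5, 0.9]
grip_width: 0.999
grip_force: 0.0
```

move_arm:
  increments: "0 0 0 0 0 0 90;0 0 0 0 0 0 120;0 0 0 0 0 0 150;0 0 0 0 0 0 200;0 0 0 0 0 0 200;0 0 0 0 0 0 200;0 0 0 0 0 0 200;0 0 0 0 0 0 200"

```text
time: 24.68
position: [0.644, -0.1268, 0.0369]
tool_rot: [0.681, 3.066, 0.001]
ft_force: [0.6, 1.1, 2.3]
grip_width: 0.6
grip_force: 30.0
```

Run:
```python
from h import *
im=ctrl.get_image('top');W=cloud(im);cv2.imwrite('pics/top3.png',im['frame'][:,:,::-1])
c=(.453,.021);P=pts(W,c,.045,.076,.095);s=fit(P,0,.0255,c);print(len(P),np.median(P,0).round(4),s.x.round(4),s.fun)
c=(.479,-.258);P=pts(W,c,.065,.0115,.019);s=fit(P,.038,.048,c);print(len(P),np.median(P,0),s.x.round(4),s.fun)
```

```text
594 [0.4528 0.0204 0.084 ] [0.453  0.0201] 0.02269199737755719
568 [ 0.4786228  -0.25950576  0.01386109] [ 0.4789 -0.2581] 0.27338642507321037
```

move_arm:
  increments: "0 0 6 0 0 0 200;0 0 10 0 0 0 200;0 0 12 0 0 0 200;0 0 12 0 0 0 200;0 0 10 0 0 0 200;-6 -5 0 0 0 0 200;-12 -9 0 0 0 0 200;-18 -14 0 0 0 0 200"

```text
time: 25.4
position: [0.6083, -0.1538, 0.0868]
tool_rot: [0.677, 3.067, 0.001]
ft_force: [1.1, -0.7, -3.1]
grip_width: 0.604
grip_force: 30.0
```

move_arm:
  increments: "-24 -19 0 0 0 0 200;-24 -19 0 0 0 0 200;-24 -20 0 0 0 0 200;-24 -20 0 0 0 0 200;-18 -14 0 0 0 0 200;-10 -8 0 0 0 0 200;-4 -3 0 0 0 0 200;0 0 0 0 0 0 200"

```text
time: 26.07
position: [0.4791, -0.2588, 0.0868]
tool_rot: [0.685, 3.065, 0.001]
ft_force: [-0.6, 0.2, -2.9]
grip_width: 0.599
grip_force: 30.0
```

move_arm:
  increments: "0 0 0 0 0 0 200;0 0 -10 0 0 0 200;0 0 -14 0 0 0 200;0 0 -12 0 0 0 200;0 0 -6 0 0 0 200;0 0 -4 0 0 0 200;0 0 -2 0 0 0 200;0 0 0 0 0 0 200"

```text
time: 26.73
position: [0.4795, -0.2582, 0.0381]
tool_rot: [-0.682, -3.066, 0.0]
ft_force: [0.3, -0.6, -2.9]
grip_width: 0.597
grip_force: 30.0
```

move_arm:
  increments: "0 0 -1 0 0 0 200;0 0 -1 0 0 0 200;0 0 0 0 0 0 200;0 0 0 0 0 0 200;0 0 0 0 0 0 200;0 0 0 0 0 0 200;0 0 0 0 0 0 200;0 0 0 0 0 0 200"

```text
time: 27.4
position: [0.4798, -0.2584, 0.0368]
tool_rot: [0.682, 3.066, 0.0]
ft_force: [-0.5, 0.6, -1.6]
grip_width: 0.602
grip_force: 30.0
```

move_arm:
  increments: "0 0 -1 0 0 0 200;0 0 0 0 0 0 200;0 0 0 0 0 0 200;0 0 0 0 0 0 200;0 0 0 0 0 0 200;0 0 0 0 0 0 200;0 0 0 0 0 0 200;0 0 0 0 0 0 200"

```text
time: 28.07
position: [0.48, -0.2584, 0.0367]
tool_rot: [0.682, 3.066, 0.001]
ft_force: [-1.7, 1.9, 6.2]
grip_width: 0.601
grip_force: 30.0
```

move_arm:
  increments: "0 0 0 0 0 0 160;0 0 0 0 0 0 120;0 0 0 0 0 0 80;0 0 0 0 0 0 40;0 0 0 0 0 0 0;0 0 0 0 0 0 0;0 0 0 0 0 0 0;0 0 0 0 0 0 0"

```text
time: 28.73
position: [0.4796, -0.2583, 0.0355]
tool_rot: [-0.682, -3.067, -0.0]
ft_force: [-0.4, -0.1, -0.7]
grip_width: 0.954
grip_force: 0.0
```

move_arm:
  increments: "0 0 8 0 0 0 0;0 0 14 0 0 0 0;0 0 20 0 0 0 0;0 0 20 0 0 0 0;0 0 20 0 0 0 0;0 0 20 0 0 0 0;10 8 14 0 0 0 0;20 16 4 0 0 0 0"

```text
time: 29.4
position: [0.5091, -0.238, 0.1594]
tool_rot: [0.69, 3.06, -0.002]
ft_force: [0.3, -0.9, 0.3]
grip_width: 1.002
grip_force: 0.0
```

move_arm:
  increments: "25 20 0 0 0 0 0;25 20 0 0 0 0 0;25 20 0 0 0 0 0;25 20 0 0 0 0 0;20 15 0 0 0 0 0;10 10 0 0 0 0 0;0 0 0 0 0 0 0;0 0 0 0 0 0 0"

```text
time: 30.07
position: [0.6389, -0.1298, 0.1555]
tool_rot: [-0.681, -3.066, 0.002]
ft_force: [0.3, 0.0, 0.8]
grip_width: 1.001
grip_force: 0.0
```

Run:
```python
from h import *
for n in('top','side'):
    im=ctrl.get_image(n);W=cloud(im);cv2.imwrite(f'pics/{n}4.png',im['frame'][:,:,::-1])
    for c in((.453,.021),(.454,.226),(.4795,-.258)):
        P=pts(W,c,.045,.076,.095);s=fit(P,0,.0255,c);print(n,len(P),np.median(P,0).round(4),s.x.round(4))
print(ctrl.get_state()['position'])
```

```text
top 593 [0.4528 0.0203 0.0837] [0.453  0.0201]
top 580 [0.4521 0.2254 0.0838] [0.4523 0.2255]
top 493 [ 0.4762 -0.2593  0.0837] [ 0.4776 -0.2576]
side 461 [0.4539 0.0156 0.0838] [0.4551 0.0181]
side 338 [0.4529 0.2204 0.0839] [0.4541 0.224 ]
side 699 [ 0.478  -0.2606  0.0837] [ 0.4794 -0.259 ]
[ 0.63806671 -0.13175652  0.15586216]
```

View pics/top4.png

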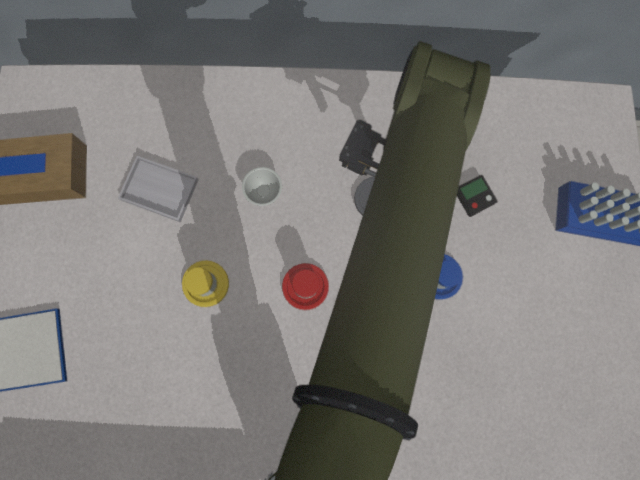

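The picture shows each jar in the holder of its own colour: yellow at (203,283), red at (305,285), blue at (447,275). The mortar, timer and tray are where they were, and the lid tops are at 84 mm, so the jars are seated.

```bash
python3 -c "
from bench import ctrl
print(ctrl.close_job())"
```

```text
the job is handed in; nothing more can be done
None
```

The job is handed in: each jar stands seated in the holder of its lid colour, the grey holder is empty, and the mortar, timer and tray were left alone, at about 30 s of the 109 s allowed; the hand-in call returned no verdict.

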